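Zero the depth gauge, hold the mill blank hole-up

TASK

The drilled hole of the square pepper-mill blank on the lathe bench is about to be depth-checked: first, with the blank still lying on the bench, turn the depth gauge's bezel until its red pointer reads zero (at the broad red mark). Then pick up the blank, find which end has the blind hole, turn it so that the hole points straight up, and finish holding it still in the gripper like that, its middle at least 20 cm above the bench and touching nothing else. Do not shift the bowl, glue bottle, finished mill or spanner, and leave the bezel at zero.

Things in the scene. Friction and masses are not known exactly. Their poses are not given: they have to be found in the camera images.
- gauge: depth gauge in a blue stand fixed to the bench: 110 x 110 mm block 30 mm high with a round white dial (104 mm across, face up, 40 mm above the bench). Origin: centre of its underside, on the bezel's axis. Its +x axis points to the broad red zero mark on the dial and to the short steel probe that sticks out 45 mm from the block at the same side; z up.
- bezel (a joint): the gauge's bezel, in rad, about the vertical axis through the dial's centre: 0 = the pointer is at the red zero mark, growing anticlockwise seen from above; stops at -2 and 2. Stiff by friction (0.04 N m), stays where it is left.
- bezel_grip (a point): middle of the black bar grip on the bezel, on the bezel's axis and 60 mm above the bench. The bar is 52 mm long along its own x axis, 14 mm wide along its y, and stands from 48 to 72 mm above the bench over a black disc 60 mm across. Its +x axis points where the red pointer points. Grip it across its width from above and turn.
- blank_center (a point): centre of the loose pepper-mill blank: a square brown wooden block 72 mm long and 54 x 54 mm across, about 0.17 kg, lying on one long side on the bench, its centre 27 mm up. Its long axis is its own x; +x points to the end with the blind hole (27 mm across, 44 mm deep, centred); the other end is solid. It starts pointing any way.
- bowl_mid (a point): bystander: pale wooden bowl, 120 mm across and 50 mm high; the point is on its axis 25 mm up
- glue_mid (a point): bystander: yellow glue bottle 54 mm across and 130 mm high; the point is on its axis 65 mm up
- mill_mid (a point): bystander: dark finished pepper mill, 58 mm across and 118 mm high; the point is on its axis 59 mm up
- spanner_grip (a point): bystander: steel spanner 170 mm long lying flat, about 10 mm high; the point is on its handle, its x axis along the spanner
- blank: the same blank as blank_center, but with the origin in the middle of the long side it lies on at the start (27 mm from its centre); same axes
Things that resemble listed ones, but are neither listed nor needed, are in the scene too. Leave any green look-alike of the blank alone.

How it is judged (in metres and radians):
On the way, in this order (a step that is already met when the one before it is completed fails the run):
1. the bezel is turned to zero while the blank still lies on the bench (value of joint bezel between -0.08 and 0.08 rad and height (world z) of blank_center below 0.05 m), for 0.3 s.
2. the blank is held up in the gripper with its hole up (height (world z) of blank_center above 0.18 m and angle between blank_center's own x axis and vertical below 0.21 rad and contact force between blank and the fingers above 1 N), for 0.2 s.
At the end, for the whole second after the job is handed in: the bezel still reads zero (within 0.08 rad), and the blank is held still by the fingers, hole up within 12 degrees, its centre more than 18 cm above the bench, not touching the gauge (all of step 2 and value of joint bezel between -0.08 and 0.08 rad and linear speed of blank below 0.02 m/s and angular speed of blank below 0.2 rad/s and contact force between blank and gauge below 0.05 N); the arm keeps its last pose, push and grip.
It fails at once if a bystander (bowl, glue bottle, finished mill, spanner) is shifted by more than 15 mm (distance of any of bowl_mid, glue_mid, mill_mid, spanner_grip from where it was at the start of the episode above 0.015 m).
It also fails if it takes over 58 s, if anything falls off the work surface, if the arm or the gripper's body presses on something with over 40 N, if the wrist force passes 120 N, or if a joint passes its speed limit or range.

ROBOT

A 6-joint arm with a two-finger parallel gripper is mounted at the origin on the work surface. World frame = base frame: x ahead of the robot, y to its left, z up, the work surface at z = 0. Lengths are in mm, angles in rad, forces in N, time in s.
With the tool pointing down it reaches from about 350 to 775 mm from the base axis. Payload 7.3 kg.
Tool frame: the origin (TCP) lies on the centre line of the jaws, within the pads' length; the fingertips stand 17 mm ahead of it and the grasp point (between the pads) lies 2 mm behind it; z points along the fingers, y is the line along which they close (so a half turn about z gives the same grasp; the last joint's range is limited). The gripper opens to 92 mm and grips with 3 to 60 N. Pads are 19 mm wide; open, the fingers measure 130 mm over their backs; the gripper's body (75 mm by 190 mm) begins 47 mm behind the grasp point.
Start: joints at [-0.146, 0.342, 1.524, -0, 1.275, -0.146], TCP at [525.017, 0.02, 243.741] pointing down, gripper open.
Joint ranges: [-2.53, 2.53], [-0.77, 2.02], [0.04, 2.7], [-1, 4.14], [0.28, 2.66], [-3.11, 3.11]. Speed limits (rad/s): [2.57, 2.57, 3.14, 3.14, 3.14, 3.14].

INTERFACE

Orientations are given as [roll, pitch, yaw] about the fixed x, y, z axes, in that order (R = Rz(yaw) Ry(pitch) Rx(roll)).
In Python, from plant import bot gives the robot as it stands. The module is installed in compiled form; this text tells all that it offers.
- The arm moves only by the shell command python3 -m pendant 'ROWS'. ROWS is JSON, a list of rows, each a list of 3 entries, a list of its own where there are three numbers: the shift along the world's x, y, z as a fraction of full scale, then the turn, a rotation vector about the world's x, y, z as a fraction of full scale, then the opening, from -1 (shut) to 1 (fully open), so that 0 is half open. In form: [[[tx, ty, tz], [rx, ry, rz], claw], ...]. A call has exactly 10 rows; each row shifts and turns the commanded pose from where the row before left it; what a row does not reach is not made up. Full scale, the value 1, is 30 mm for a shift and 0.12 rad for a turn. A row lasts 1/12 s, in which the tool goes at most 41.7 mm and 7.16 degrees, less where a joint would pass 70% of its speed; a pose out of reach is approached as far as the arm can. A call with a number of a shift or a turn outside -1 to 1 is refused whole. A call with a gripper value outside its range is refused whole. The fingers move at their own pace and stop on an object; the grip force is fixed at half the most. Time passes only in rows, so rows that do not move let the fingers close, or fill a call up. It gives the time, the measured TCP pose, the force, the opening and the grip force at its end, in the units of the state.
- bot.get_obs(): the state, without advancing time (a new reading comes with each control period).
- bot.capture(name): name is "scene" or "side" or "wrist"; returns the picture (384x512x3 uint8, blue, green, red); there is no depth.
- bot.camera_params(name): a dict with "fovy" (degrees; the focal length in pixels is half the picture's height over the tangent of half this angle, whatever the lens; pixels are square), "cx", "cy" (the principal point, pixels), "distortion" ([k1, k2, p1, p2, k3] as OpenCV has them; the pictures are not rectified), "camera_from_world" (4x4, takes a point from world to camera coordinates). Camera axes: x right, y down, z forward; pixel columns grow to the right and rows downward; lengths in mm; the calibration is good to about 2 mm. A picture is of the moment at which its call begins: read the wrist's pose just before it. camera_params takes no time and is no camera call; for the wrist camera it gives the pose at the moment of the call.
- bot.close_job(): hands the job in; it is judged then, once.
The state is a dict: "time": time; "joint_positions": joint angles; "dq": joint speeds; "tau": joint torques, N m; "tool_pos": TCP position; "tcp_rot": TCP orientation; "contact_force": force on the tool from outside, world axes, zero at the start; "moment": the same for the moment, N m; "grip_width": finger opening in mm; "finger_force": force on a finger pad.
Only numpy, scipy, OpenCV 4.12 (cv2) and the standard library are available. Lean on these libraries where they do the work, as an engineer would, in place of code of your own. Each camera call takes 0.05 s, during which the arm holds its last target. There are 200 camera calls.

## Working session

There is one attempt and no reset: what is moved stays moved. The work goes in short steps, Python scripts to look and compute and a shell command to move; the robot and the scene stay as the last step left them, time stands still between calls to the robot, and variables do not carry over. Pictures are saved under pics/ and viewed, at most 10 in all, crops included, and the job is handed in when it is done.

```bash
mkdir -p pics
cat > h.py <<'E'
import numpy as np, cv2
from plant import bot
def K(name):
    p=bot.camera_params(name); f=192/np.tan(np.radians(p["fovy"])/2)
    return np.array([[f,0,p["cx"]],[0,f,p["cy"]],[0,0,1.]]),np.array(p["distortion"],float),np.array(p["camera_from_world"],float)
def ray(name,uv,z,k=None):
    "pixels -> world points on plane z"
    k=k or K(name); M,d,T=k
    n=cv2.undistortPoints(np.array(uv,float).reshape(-1,1,2),M,d).reshape(-1,2)
    R,t=T[:3,:3],T[:3,3]; c=-R.T@t
    D=np.c_[n,np.ones(len(n))]@R
    return c+D*((z-c[2])/D[:,2])[:,None]
E
python3 - <<'E'
from h import *
a=bot.capture("scene");b=bot.capture("side");cv2.imwrite("pics/scene.png",a);cv2.imwrite("pics/side.png",b)
cv2.imwrite("pics/a.png",cv2.resize(a,(800,600),interpolation=cv2.INTER_CUBIC))
cv2.imwrite("pics/b.png",cv2.resize(b,(800,600),interpolation=cv2.INTER_CUBIC))
for n in("scene","side"):
    T=K(n)[2];print(n,(-T[:3,:3].T@T[:3,3]).round(),T[2,:3].round(2))
E
```

```text
scene [1346. -376.  896.] [-0.64  0.32 -0.7 ]
side [302. 616. 719.] [ 0.3  -0.66 -0.69]
```

View pics/a.png

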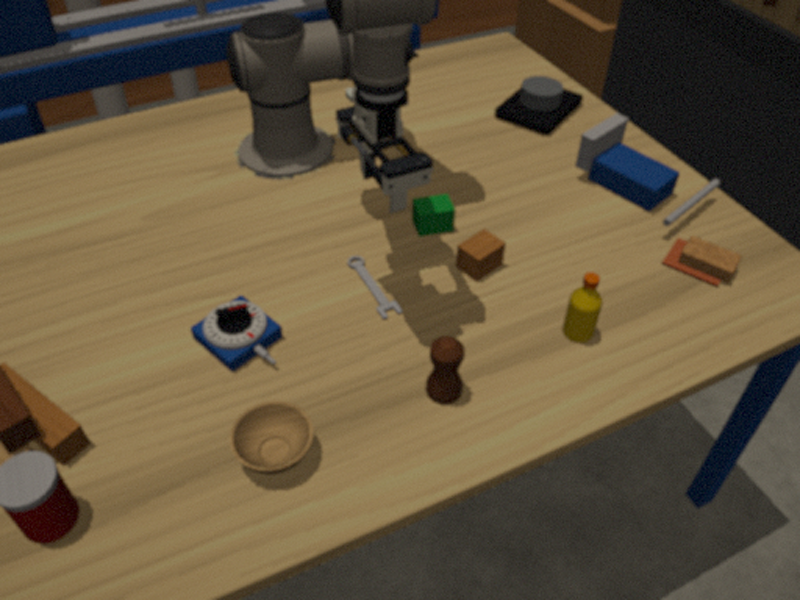

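View pics/b.png

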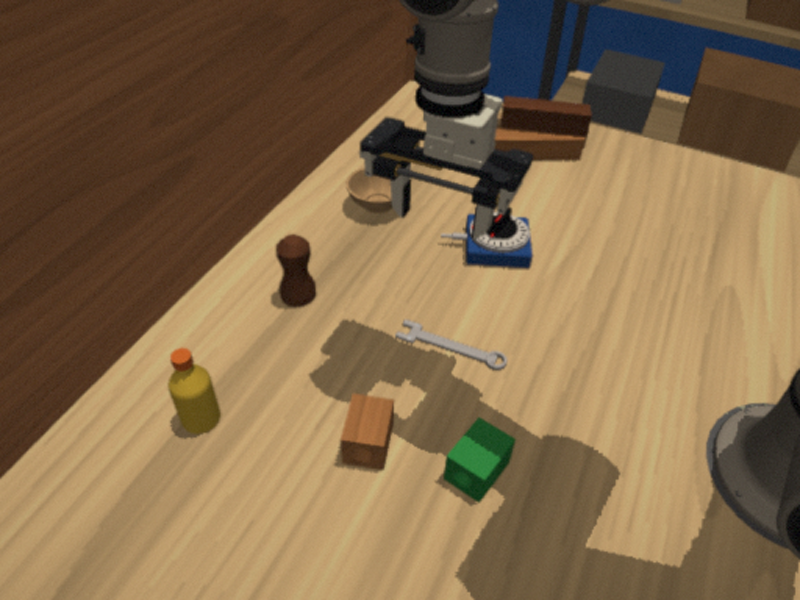

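The scene view shows the gauge at (237,330), the spanner at (375,288), the blank at (481,254), the green look-alike at (433,214), the mill at (445,370), the glue at (583,312) and the bowl at (273,438). In the side view the blank is at (368,432), with a hint of a hole in the end face near (365,453). I'll enlarge crops of the blank and dial.

Run:
```python
from h import *
a=cv2.imread("pics/scene.png");b=cv2.imread("pics/side.png")
c=lambda i,x,y:cv2.resize(i[y:y+60,x:x+80],(400,300),interpolation=cv2.INTER_CUBIC)
cv2.imwrite("pics/c.png",np.vstack([np.hstack([c(a,115,180),c(a,270,133)]),np.hstack([c(b,280,125),c(b,195,245)])]))
for n,z,uv in[("scene",40,[(235,325)]),("side",40,[(500,234)]),("scene",54,[(483,244)]),("side",54,[(372,415)]),
 ("scene",0,[(358,264),(390,310),(445,395),(583,335),(273,460)]),("side",0,[(497,360),(412,333),(298,298),(200,425)])]:
    print(n,z,ray(n,np.array(uv)*.64,z).round().tolist())
```

```text
scene 40 [[520.0, -265.0, 40.0]]
side 40 [[503.0, -247.0, 40.0]]
scene 54 [[533.0, 199.0, 54.0]]
side 54 [[524.0, 190.0, 54.0]]
scene 0 [[429.0, -6.0, -0.0], [563.0, -4.0, 0.0], [768.0, -6.0, -0.0], [759.0, 268.0, 0.0], [765.0, -288.0, -0.0]]
side 0 [[422.0, -13.0, 0.0], [557.0, -6.0, 0.0], [751.0, 6.0, 0.0], [740.0, 273.0, 0.0]]
```

View pics/c.png

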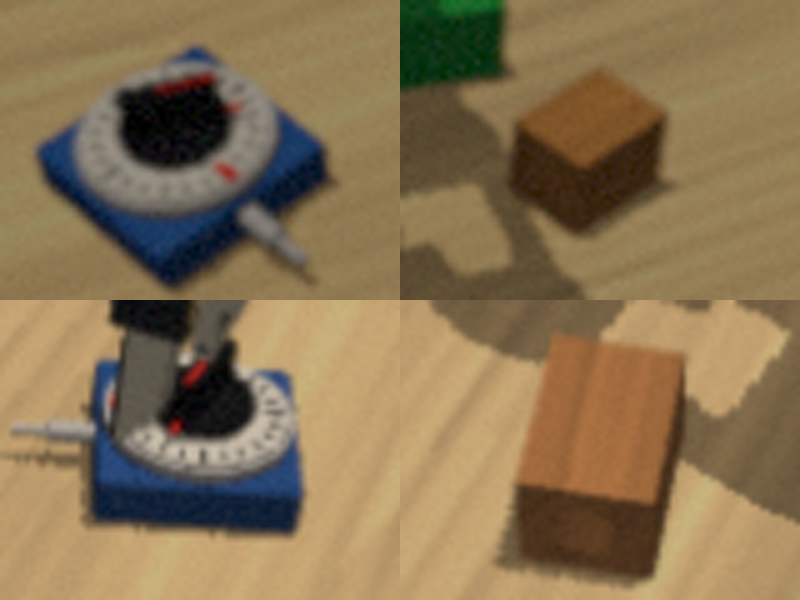

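Run:
```python
from h import *
A=ray("side",[(226,252),(252,256),(247,286),(218,282)],54)
B=ray("scene",[(293,158),(310,146.6),(323,155.4),(307,166)],54)
for P in(A,B):
    print(P.round().tolist(),P.mean(0).round()); e=np.roll(P,-1,0)-P
    print(np.linalg.norm(e,axis=1).round(),np.degrees(np.arctan2(e[:,1],e[:,0])).round())
# block corners of gauge, z=30 ; dial extremes z=40
c=lambda x,y,ox,oy:(x/5+ox,y/5+oy)
G=ray("scene",[c(40,153,115,180),c(197,46,115,180),c(327,155,115,180),c(165,268,115,180)],30);print(G.round().tolist(),G.mean(0))
G2=ray("side",[c(92,62,280,125),c(290,72,280,125),c(300,190,280,125),c(92,185,280,125)],30);print(G2.round().tolist(),G2.mean(0))
D=ray("scene",[c(75,140,115,180),c(278,132,115,180),c(185,62,115,180),c(170,215,115,180)],40);print("dial",D.round().tolist(), (D[:2].mean(0)).round(),D[2:].mean(0).round())
print("zero,ptr,probetip",ray("scene",[c(228,172,115,180),c(235,105,115,180)],40).round(),ray("scene",[c(308,262,115,180)],15).round())
print("ptr side",ray("side",[c(177,127,280,125),c(15,130,280,125)],40).round())
print("bar",ray("scene",[c(155,90,115,180),c(213,78,115,180)],72).round(),ray("side",[c(182,85,280,125),c(207,62,280,125)],72).round())
```

```text
[[561.0, 171.0, 54.0], [510.0, 157.0, 54.0], [488.0, 224.0, 54.0], [541.0, 241.0, 54.0]] [525. 198.  54.]
[53. 71. 55. 72.] [-165.  108.   17.  -74.]
[[520.0, 153.0, 54.0], [497.0, 223.0, 54.0], [547.0, 236.0, 54.0], [566.0, 172.0, 54.0]] [532. 196.  54.]
[74. 52. 68. 50.] [ 108.   15.  -73. -158.]
[[489.0, -331.0, 30.0], [448.0, -234.0, 30.0], [554.0, -197.0, 30.0], [591.0, -294.0, 30.0]] [ 520.3273043  -263.73205658   30.        ]
[[578.0, -286.0, 30.0], [476.0, -328.0, 30.0], [441.0, -231.0, 30.0], [540.0, -185.0, 30.0]] [ 508.93635953 -257.53692313   30.        ]
dial [[497.0, -313.0, 40.0], [537.0, -216.0, 40.0], [467.0, -245.0, 40.0], [568.0, -283.0, 40.0]] [ 517. -264.   40.] [ 517. -264.   40.]
zero,ptr,probetip [[ 552. -248.   40.]
 [ 509. -230.   40.]] [[ 605. -226.   15.]]
ptr side [[ 513. -239.   40.]
 [ 589. -198.   40.]]
bar [[ 513. -269.   72.]
 [ 517. -240.   72.]] [[ 513. -233.   72.]
 [ 507. -259.   72.]]
```

```bash
python3 -m pendant '[[[0,-0.9,0],[0,0,0],1],[[0,-0.9,0],[0,0,0],1],[[0,-0.9,0],[0,0,0],1],[[0,-0.9,0],[0,0,0],1],[[0,-0.9,0],[0,0,0],1],[[0,-0.9,0],[0,0,0],1],[[0,-0.9,0],[0,0,0],1],[[0,-0.9,0],[0,0,0],1],[[0,-0.9,0],[0,0,0],1],[[-0.3,-0.6,0],[0,0,0],1]]'
python3 - <<'E'
from h import *
o=bot.get_obs();print(o["tool_pos"],o["tcp_rot"],o["joint_positions"])
a=bot.capture("wrist");cv2.imwrite("pics/w1r.png",a);cv2.imwrite("pics/w1.png",cv2.resize(a,(800,600),interpolation=cv2.INTER_CUBIC))
T=K("wrist")[2];print((-T[:3,:3].T@T[:3,3]).round(),T[2,:3].round(2))
E
```

```text
time: 0.93
tool_pos: [516.3, -263.3, 242.9]
tcp_rot: [-3.142, 0.0, 1.57]
contact_force: [-0.9, 0.4, 0.0]
grip_width: 92.1
finger_force: 0.0
[ 516.33295516 -263.30180373  242.94486011] [-3.14151846e+00  1.77090420e-04  1.57000154e+00] [-6.03675520e-01  4.43349562e-01  1.36950405e+00 -1.93586367e-04
  1.32869975e+00 -6.02834323e-01]
[ 514. -199.  384.] [-0.   -0.25 -0.97]
```

View pics/w1.png

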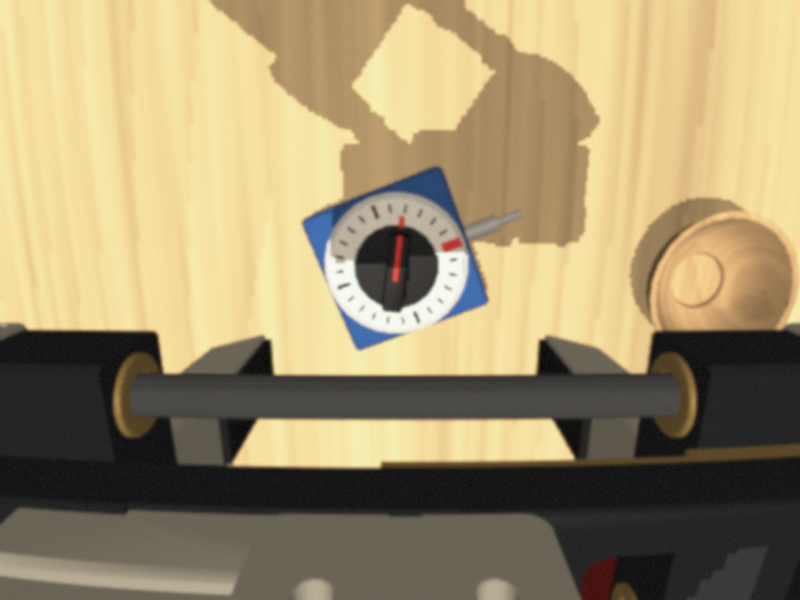

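The wrist view shows the dial centre at (397,263), the zero mark at (452,244), the pointer tip at (402,222), and the bar running from (401,230) to (395,308).

Run:
```python
from h import *
P=ray("wrist",np.array([(397,263),(452,244),(402,220),(467,258),(327,263),(399,193),(397,334)])*.64,40)
print(P.round().tolist())
C=(P[3:5].mean(0)[0],P[5:].mean(0)[1]);print(C)
Q=ray("wrist",np.array([(402,237),(396,280)])*.64,72);print("stripe",Q.round(1).tolist())
f=lambda v:np.arctan2(v[1],v[0])
print("zero",f(P[1,:2]-C),"ptr",f(P[2,:2]-C),"stripe",f((Q[0]-Q[1])[:2]))
G=ray("wrist",np.array([(303,221),(439,167),(488,300),(360,349)])*.64,30);print(G.round().tolist(),G.mean(0).round(1),[f((G[1]-G[0])[:2]),f((G[2]-G[3])[:2])])
```

```text
[[508.0, -265.0, 40.0], [547.0, -251.0, 40.0], [512.0, -234.0, 40.0], [558.0, -261.0, 40.0], [458.0, -265.0, 40.0], [510.0, -216.0, 40.0], [508.0, -318.0, 40.0]]
(np.float64(508.1971772023402), np.float64(-266.944997949828))
stripe [[512.1, -241.8, 72.0], [508.1, -270.0, 72.0]]
zero 0.3828413831697418 ptr 1.4564147053784087 stripe 1.4294764260562893
[[440.0, -236.0, 30.0], [538.0, -198.0, 30.0], [576.0, -295.0, 30.0], [479.0, -334.0, 30.0]] [ 508.5 -265.7   30. ] [np.float64(0.3675147280422075), np.float64(0.3815252577892389)]
```

```bash
python3 -m pendant '[[[-0.26,-0.1,-0.8],[0,0,-0.54],1],[[0,0,-0.9],[0,0,-0.54],1],[[0,0,-0.9],[0,0,0],1],[[0,0,-0.9],[0,0,0],1],[[0,0,-0.9],[0,0,0],1],[[0,0,-0.7],[0,0,0],1],[[0,0,-0.4],[0,0,0],1],[[0,0,-0.3],[0,0,0],1],[[0,0,0],[0,0,0],-1],[[0,0,0],[0,0,0],-1]]'
python3 -m pendant '[[[0,0,0],[0,0,0],-1],[[0,0,0],[0,0,0],-1],[[0,0,0],[0,0,0],-1],[[0,0,0],[0,0,0],-1],[[0,0,0],[0,0,0],-1],[[0,0,0],[0,0,0],-1],[[0,0,0],[0,0,0],-1],[[0,0,0],[0,0,0],-1],[[0,0,0],[0,0,0],-1],[[0,0,0],[0,0,0],-1]]'
```

```text
time: 1.82
tool_pos: [508.2, -263.9, 69.7]
tcp_rot: [-3.141, -0.0, 1.441]
contact_force: [0.1, -0.6, -0.0]
grip_width: 82.9
finger_force: 0.0
time: 2.65
tool_pos: [508.8, -264.2, 69.8]
tcp_rot: [3.14, 0.0, 1.441]
contact_force: [14.4, -0.4, -8.2]
grip_width: 16.6
finger_force: 6.9
```

```bash
python3 -m pendant '[[[0,-0.03,0],[0,0,0],-1],[[0,0,0],[0,0,0],-1],[[0,0,0],[0,0,0],-1],[[0,0,0],[0,0,0],-1],[[0,0,0],[0,0,0],-1],[[0,0,0],[0,0,0],-1],[[0,0,0],[0,0,0],-1],[[0,0,0],[0,0,0],-1],[[0,0,0],[0,0,0],-1],[[0,0,0],[0,0,0],-1]]'; python3 -c "
from h import *
o=bot.get_obs();print(o['moment'])"
```

```text
time: 3.48
tool_pos: [510.1, -264.5, 69.8]
tcp_rot: [3.138, -0.0, 1.441]
contact_force: [7.5, 2.4, -3.3]
grip_width: 13.6
finger_force: 30.0
[ 0.488838   -1.19543279  0.03870964]
```

```bash
python3 -m pendant '[[[0.05,0,0],[0,0,-0.88],-1],[[0,0,0],[0,0,-0.88],-1],[[0,0,0],[0,0,-0.88],-1],[[0,0,0],[0,0,-0.88],-1],[[0,0,0],[0,0,-0.88],-1],[[0,0,0],[0,0,-0.88],-1],[[0,0,0],[0,0,-0.88],-1],[[0,0,0],[0,0,-0.88],-1],[[0,0,0],[0,0,-0.88],-1],[[0,0,0],[0,0,-0.88],-1]]'
python3 - <<'E'
from h import *
o=bot.get_obs();print(o["moment"])
a=bot.capture("wrist");cv2.imwrite("pics/w2r.png",a);cv2.imwrite("pics/w2.png",cv2.resize(a,(800,600),interpolation=cv2.INTER_CUBIC))
E
```

```text
time: 4.32
tool_pos: [510.2, -264.4, 69.8]
tcp_rot: [-3.142, -0.001, 0.38]
contact_force: [2.1, 2.7, -0.6]
grip_width: 14.1
finger_force: 30.0
[ 0.35463761 -0.2406281   0.0110389 ]
```

View pics/w2.png

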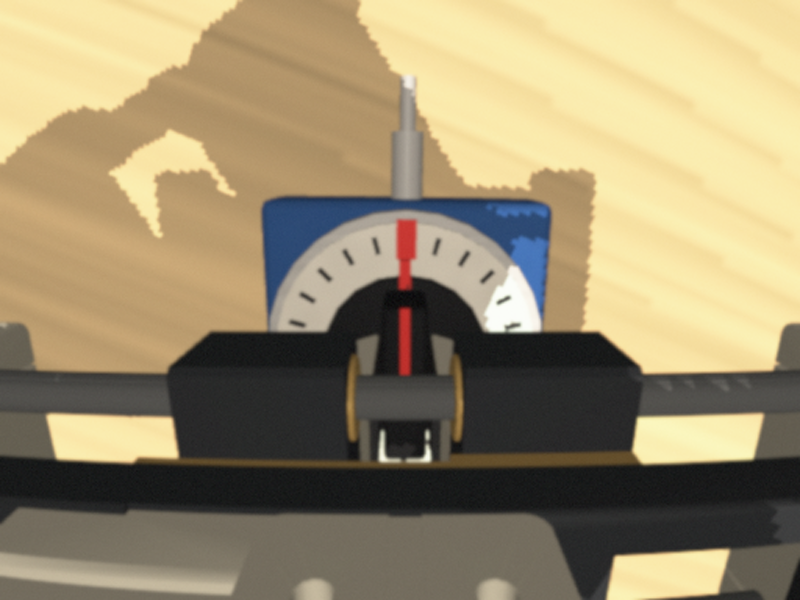

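The red pointer lines up with the broad red mark (both at x≈406), so the bezel reads zero. I'll release, rise and head for the blank, and check its ends in the saved pictures with the contrast raised.

```bash
python3 -m pendant '[[[0,0,0],[0,0,0],1],[[0,0,0],[0,0,0],1],[[0,0,0],[0,0,0],1],[[0,0,0],[0,0,0],1],[[0,0,0],[0,0,0],1],[[0,0,0],[0,0,0],1],[[0,0,0],[0,0,0],1],[[0,0,0],[0,0,0],1],[[0,0,0.5],[0,0,0],1],[[0,0,0.9],[0,0,0],1]]'
python3 -m pendant '[[[0,0,0.9],[0,0,0],1],[[0,0,0.9],[0,0,0.5],1],[[0,0,0.9],[0,0,1],1],[[0,0.5,0.9],[0,0,1],1],[[0,0.9,0.9],[0,0,1],1],[[0,0.9,0],[0,0,1],1],[[0,0.9,0],[0,0,1],1],[[0,0.9,0],[0,0,1],1],[[0,0.9,0],[0,0,1],1],[[0,0.9,0],[0,0,1],1]]'
python3 - <<'E'
from h import *
print(bot.get_obs()["joint_positions"].round(2))
s=bot.capture("side")
a=cv2.imread("pics/scene.png")
def c(i,x,y):
    g=cv2.resize(i[y:y+45,x:x+60],(400,300),interpolation=cv2.INTER_CUBIC).astype(float)
    return np.clip(255*(g/255)**.6*1.3-20,0,255).astype(np.uint8)
g=bot.capture("scene")
w=bot.capture("wrist");cv2.imwrite("pics/w3r.png",w)
cv2.imwrite("pics/d.png",np.vstack([np.hstack([c(s,205,255),c(g,280,140)]),np.hstack([c(a,280,140),cv2.resize(w,(400,300))])]))
E
```

```text
time: 5.2
tool_pos: [508.0, -263.8, 109.4]
tcp_rot: [-3.136, 0.004, 0.385]
contact_force: [0.1, 0.3, -0.9]
grip_width: 75.8
finger_force: 0.0
time: 6.03
tool_pos: [509.4, -86.6, 246.9]
tcp_rot: [3.141, 0.0, 1.411]
contact_force: [0.0, -0.0, 0.3]
grip_width: 92.2
finger_force: 0.0
[-0.32  0.32  1.54 -0.    1.28 -0.16]
```

View pics/d.png

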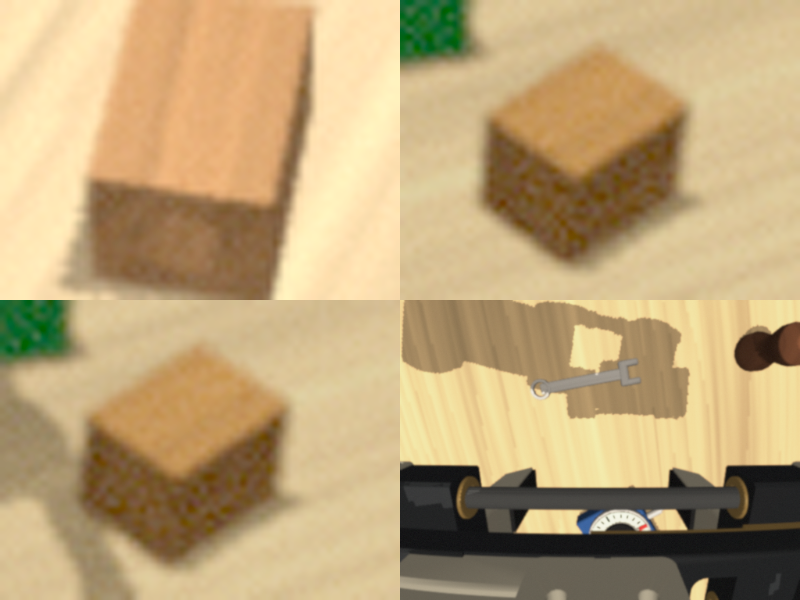

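```bash
python3 -m pendant '[[[-0.06,0.95,0],[0,0,0.8],1],[[-0.06,0.95,0],[0,0,0.8],1],[[-0.06,0.95,0],[0,0,0.8],1],[[-0.06,0.95,0],[0,0,0.8],1],[[-0.06,0.95,0],[0,0,0.75],1],[[-0.06,0.95,0],[0,0,0],1],[[-0.06,0.95,0],[0,0,0],1],[[-0.06,0.95,0],[0,0,0],1],[[-0.06,0.95,0],[0,0,0],1],[[-0.06,0.95,0],[0,0,0],1]]'
python3 -m pendant '[[[0,0.95,0],[0,0,0],1],[[0,0.95,0],[0,0,0],1],[[0,0.95,0],[0,0,0],1],[[0,0.95,0],[-0.66,-0.21,0],1],[[0,0,0],[-0.66,-0.21,0],1],[[0,0,0],[-0.66,-0.21,0],1],[[0,0,0],[-0.66,-0.21,0],1],[[0,0,0],[-0.66,-0.21,0],1],[[0,0,0],[-0.66,-0.21,0],1],[[0,0,0],[0,0,0],1]]'
python3 - <<'E'
from h import *
print(bot.get_obs()["joint_positions"].round(2))
w=bot.capture("wrist");cv2.imwrite("pics/w4r.png",w)
cv2.imwrite("pics/w4.png",cv2.resize(w,(800,600),interpolation=cv2.INTER_CUBIC))
E
```

```text
time: 7.02
tool_pos: [492.1, 197.5, 246.7]
tcp_rot: [3.141, 0.0, 1.876]
contact_force: [0.9, -0.0, -1.5]
grip_width: 91.8
finger_force: 0.0
time: 7.85
tool_pos: [491.3, 312.0, 244.8]
tcp_rot: [-3.139, 0.502, 1.881]
contact_force: [-0.6, 0.3, 0.0]
grip_width: 91.5
finger_force: 0.0
[ 0.67  0.57  1.25 -0.47  1.52  0.43]
```

View pics/w4.png

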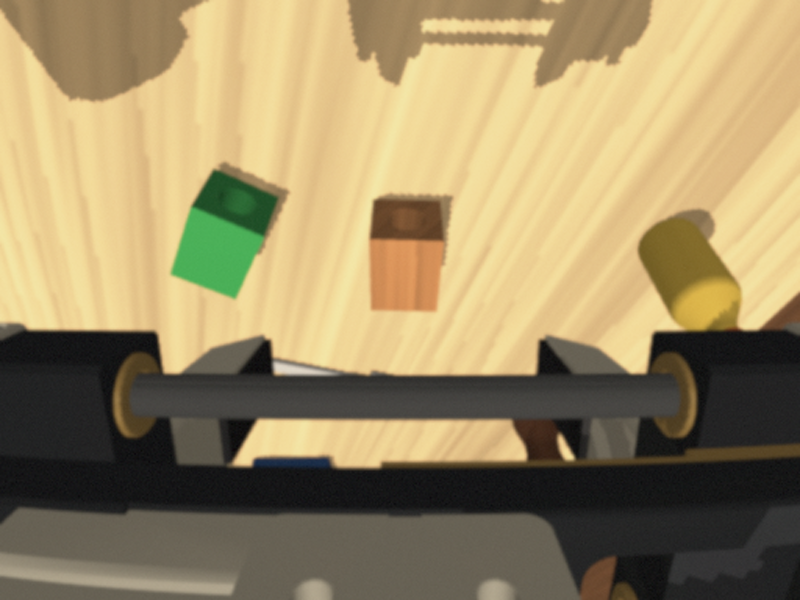

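The brown blank's top face runs (371,240), (443,240), (437,311), (371,310). Its +y end face shows a disc around (407,216). I'll crop that to tell a hole from a mark, and locate the top face.

Run:
```python
from h import *
P=ray("wrist",np.array([(371,240),(443,240),(437,311),(371,310)])*.64,54)
print(P.round(),P.mean(0).round(1)); e=np.roll(P,-1,0)-P
print(np.linalg.norm(e,axis=1).round(),np.degrees(np.arctan2(e[:,1],e[:,0])).round())
ws=np.mean([bot.capture("wrist").astype(float) for _ in range(4)],0)
g=cv2.resize(ws[118:160,228:294],(792,504),interpolation=cv2.INTER_CUBIC)
cv2.imwrite("pics/e.png",np.clip(255*(g/255)**.6*1.2,0,255).astype(np.uint8))
```

```text
[[494. 223.  54.]
 [543. 239.  54.]
 [564. 170.  54.]
 [512. 155.  54.]] [528.5 197.   54. ]
[52. 72. 54. 71.] [  18.  -73. -163.  105.]
```

View pics/e.png

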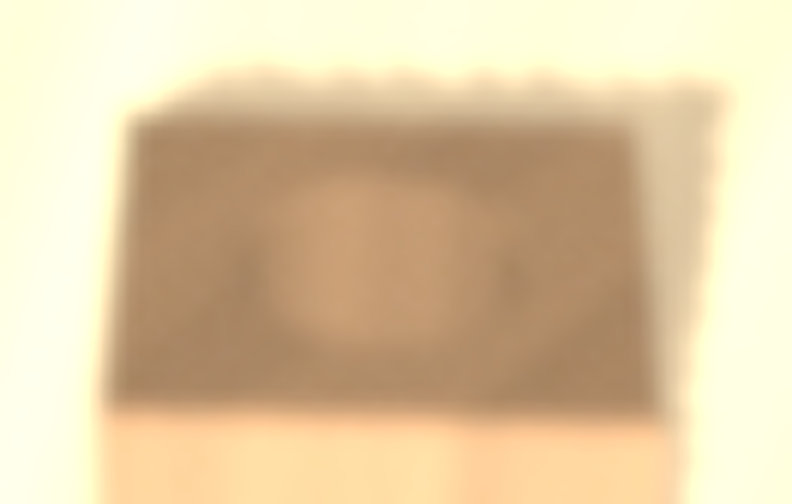

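The disc shows curved-wall shading like the green block's, so it is a real hole and it faces +y (107°). I'll check the clearance to the green block before going down.

```bash
python3 - <<'E'
from h import *
P=ray("wrist",np.array([(192,205),(263,235),(235,298),(172,273)])*.64,54)
c=np.array([528.5,197]);a=np.radians(107);h=np.array([np.cos(a),np.sin(a)]);n=np.array([h[1],-h[0]])
print(P.round(),[( (p[:2]-c)@n.T, (p[:2]-c)@h) for p in P])
E
python3 -m pendant '[[[0.2,-0.95,0],[0.66,0.21,0],1],[[0.2,-0.95,0],[0.66,0.21,0],1],[[0.2,-0.95,0],[0.66,0.21,0],1],[[0.2,-0.95,0],[0.66,0.21,0],0.7],[[0.2,0,0],[0.66,0.21,0],0.7],[[0.2,0,0],[0.66,0.21,-0.12],0.7],[[0,0,-0.9],[0,0,0],0.7],[[0,0,-0.9],[0,0,0],0.7],[[0,0,-0.9],[0,0,0],0.7],[[0,0,-0.9],[0,0,0],0.7]]'
```

```text
[[369. 213.  54.]
 [420. 202.  54.]
 [405. 132.  54.]
 [355. 144.  54.]] [(np.float64(-148.14308118069687), np.float64(62.48068196961716)), (np.float64(-102.69582954886474), np.float64(36.846248086427074)), (np.float64(-137.37633046947414), np.float64(-26.072784772999302)), (np.float64(-181.80829721183105), np.float64(0.32609795450411155))]
time: 8.93
tool_pos: [528.5, 195.8, 138.8]
tcp_rot: [3.139, -0.001, 1.862]
contact_force: [0.5, 0.5, -0.0]
grip_width: 78.1
finger_force: 0.0
```

```bash
python3 -m pendant '[[[0,0.04,-0.8],[0,0,0],0.7],[[0,0,-0.8],[0,0,0],0.7],[[0,0,-0.8],[0,0,0],0.7],[[0,0,-0.7],[0,0,0],0.7],[[0,0,-0.4],[0,0,0],0.7],[[0,0,-0.2],[0,0,0],0.7],[[0,0,0],[0,0,0],-1],[[0,0,0],[0,0,0],-1],[[0,0,0],[0,0,0],-1],[[0,0,0],[0,0,0],-1]]'
python3 -m pendant '[[[0,0,0],[0,0,0],-1],[[0,0,0],[0,0,0],-1],[[0,0,0],[0,0,0],-1],[[0,0,0],[0,0,0],-1],[[0,0,0],[0,0,0],-1],[[0,0,0],[0,0,0],-1],[[0,0,0],[0,0,0],-1],[[0,0,0],[0,0,0],-1],[[0,0,0],[0,0,0],-1],[[0,0,0],[0,0,0],-1]]'
```

```text
time: 9.77
tool_pos: [528.5, 198.4, 29.0]
tcp_rot: [3.14, 0.0, 1.865]
contact_force: [-0.5, -0.2, 1.0]
grip_width: 55.9
finger_force: 0.5
time: 10.6
tool_pos: [528.4, 198.4, 29.0]
tcp_rot: [3.14, 0.0, 1.865]
contact_force: [-1.0, -0.5, 5.6]
grip_width: 54.0
finger_force: 29.9
```

```bash
python3 -m pendant '[[[0,0,0.3],[0,0,0],-1],[[0,0,0.6],[0,0,0],-1],[[0,0,0.8],[0,0,0],-1],[[0,0,0.8],[0,0,-0.6],-1],[[0,0,0.8],[0,0,-0.9],-1],[[0,0,0.8],[0,0,-0.9],-1],[[0,0,0.8],[0,0,-0.9],-1],[[0,0,0.8],[0,0,-0.9],-1],[[0,0,0.8],[0,0,-0.9],-1],[[0,0,0.8],[0,0,-0.9],-1]]'
python3 -m pendant '[[[0,0,0.8],[0,0,-0.9],-1],[[0,0,0.8],[0,0,-0.9],-1],[[0,0,0.8],[0,0,-0.9],-1],[[0,0,0.8],[0,0,-0.9],-1],[[0,0,0.8],[0,0,-0.9],-1],[[0,0,0.8],[0,0,-0.9],-1],[[0,0,0.8],[0,0,-0.9],-1],[[0,0,0.8],[0,0,-0.9],-1],[[0,0,0],[0,0,0],-1],[[0,0,0],[0,0,0],-1]]'
python3 -c "
from h import *
print(bot.get_obs()['joint_positions'].round(2))"
```

```text
time: 11.43
tool_pos: [527.2, 198.4, 248.5]
tcp_rot: [-3.141, -0.0, 1.14]
contact_force: [0.3, 0.3, -1.4]
grip_width: 53.8
finger_force: 29.9
time: 12.27
tool_pos: [527.6, 198.4, 440.0]
tcp_rot: [-3.141, -0.003, 0.283]
contact_force: [-0.2, -0.1, -1.7]
grip_width: 54.0
finger_force: 29.9
[0.22 0.36 0.97 0.   1.81 1.51]
```

```bash
python3 -m pendant '[[[0.2,0.05,0.5],[0.1,-0.45,0],-1],[[0.32,0.07,0.7],[0.18,-0.78,0],-1],[[0.32,0.07,0.7],[0.18,-0.78,0],-1],[[0.32,0.07,0.7],[0.18,-0.78,0],-1],[[0.32,0.07,0.7],[0.18,-0.78,0],-1],[[0.32,0.07,0.7],[0.18,-0.78,0],-1],[[0.32,0.07,0.7],[0.18,-0.78,0],-1],[[0.32,0.07,0.7],[0.18,-0.78,0],-1],[[0.32,0.07,0.7],[0.18,-0.78,0],-1],[[0,0,0],[0,0,0],-1]]'
python3 -c "
from h import *
from scipy.spatial.transform import Rotation as R
o=bot.get_obs();print(o['joint_positions'].round(2)); r=R.from_euler('xyz',o['tcp_rot']);print(r.as_matrix().round(3))"
```

```text
time: 13.1
tool_pos: [609.8, 216.7, 623.2]
tcp_rot: [3.081, -0.827, 0.31]
contact_force: [-1.2, 0.0, -1.5]
grip_width: 53.4
finger_force: 29.9
[0.22 0.1  1.08 0.01 1.13 1.51]
[[ 0.645  0.262  0.718]
 [ 0.206 -0.964  0.166]
 [ 0.736  0.041 -0.676]]
```

```bash
python3 -m pendant '[[[0.33,0.07,0.6],[0.24,-0.74,0],-1],[[0.33,0.07,0.85],[0.24,-0.74,0],-1],[[0.33,0.07,0.85],[0.24,-0.74,0],-1],[[0.33,0.07,0.85],[0.24,-0.74,0],-1],[[0.33,0.07,0.85],[0.24,-0.74,0],-1],[[0.33,0.07,0.85],[0.24,-0.74,0],-1],[[0.33,0.07,0.85],[0.24,-0.74,0],-1],[[0.33,0.07,0.6],[0.24,-0.74,0],-1],[[0,0,0],[0,0,0],-1],[[0,0,0],[0,0,0],-1]]'
python3 -c "
from h import *
from scipy.spatial.transform import Rotation as R
o=bot.get_obs();print(o['joint_positions'].round(2)); r=R.from_euler('xyz',o['tcp_rot']);print(r.as_matrix().round(3))
for n in ('scene','side'): cv2.imwrite('pics/f_%s.png'%n,bot.capture(n))
a=cv2.imread('pics/f_scene.png');b=cv2.imread('pics/f_side.png')
w=bot.capture('wrist')
cv2.imwrite('pics/f.png',np.vstack([cv2.resize(np.hstack([a,b]),(800,300)),cv2.resize(np.hstack([w,w*0]),(800,300))]))"
```

```text
time: 13.93
tool_pos: [691.2, 233.8, 805.6]
tcp_rot: [-2.824, -1.557, -0.067]
contact_force: [-0.3, 0.0, -1.6]
grip_width: 53.7
finger_force: 29.9
[0.2  0.1  1.13 0.14 0.36 1.44]
[[ 0.013  0.248  0.969]
 [-0.001 -0.969  0.248]
 [ 1.    -0.004 -0.013]]
```

View pics/f.png

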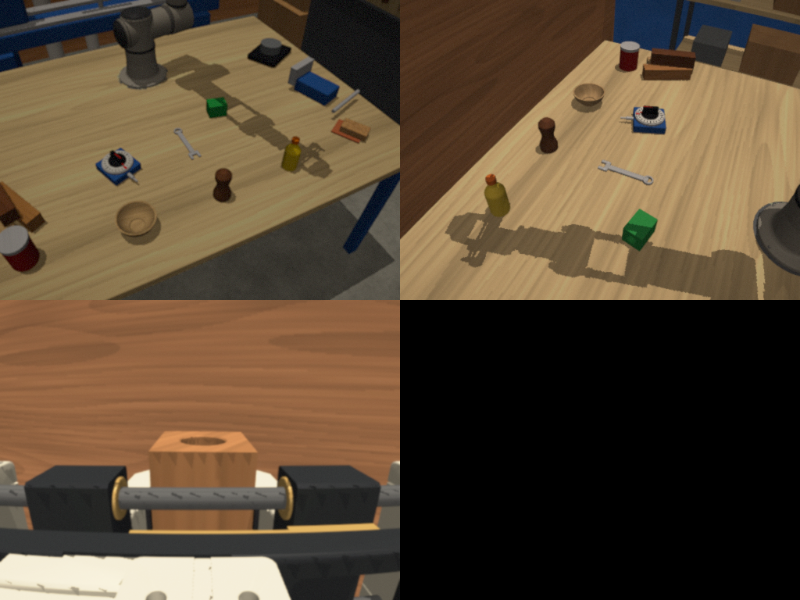

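The wrist picture shows the hole opening on the blank's top end at about (203,440), with the bystanders undisturbed. I'll let it settle and check the bezel once more.

```bash
python3 -m pendant '[[[0,0,0],[0,0,0],-1],[[0,0,0],[0,0,0],-1],[[0,0,0],[0,0,0],-1],[[0,0,0],[0,0,0],-1],[[0,0,0],[0,0,0],-1],[[0,0,0],[0,0,0],-1],[[0,0,0],[0,0,0],-1],[[0,0,0],[0,0,0],-1],[[0,0,0],[0,0,0],-1],[[0,0,0],[0,0,0],-1]]'
python3 -c "
from h import *
g=lambda n:np.mean([bot.capture(n).astype(float) for _ in range(4)],0)
a=g('scene')[185:245,115:195];b=g('side')[125:177,285:355]
cv2.imwrite('pics/g.png',np.hstack([cv2.resize(a,(400,300),interpolation=3),cv2.resize(b,(400,300),interpolation=3)]))"
```

```text
time: 14.92
tool_pos: [689.8, 233.4, 810.7]
tcp_rot: [-1.988, -1.565, -0.904]
contact_force: [-0.0, -0.3, -1.8]
grip_width: 53.9
finger_force: 29.9[ WARN:0@2.212] global loadsave.cpp:1063 imwrite_ Unsupported depth image for selected encoder is fallbacked to CV_8U.
```

View pics/g.png

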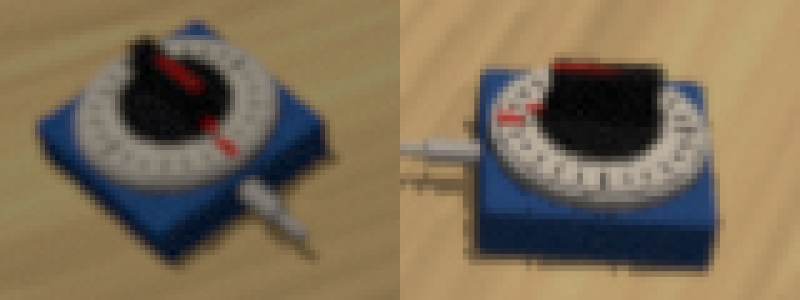

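The pointer at (207,126) lies in line with the mark at (227,147) in the scene crop. The side crop has them at (537,108) and (510,117). I'll put numbers on that.

```bash
python3 -c "
from h import *
s=lambda x,y:(x/5+115,y/5+185)
d=lambda x,y:((x-400)/5.714+285,y/5.77+125)
f=lambda v:np.arctan2(v[1],v[0])
for n,U in(('scene',[s(227,147),s(207,126),s(75,120),s(278,112)]),('side',[d(510,117),d(537,108),d(490,120),d(712,140)])):
  P=ray(n,U,40)[:,:2]; print(n,P.round().tolist(),f(P[0]-P[1]),'bar')
print(f(np.diff(ray('scene',[s(163,57),s(197,86)],72)[:,:2],axis=0)[0]),f(np.diff(ray('side',[d(620,69),d(556,68)],72)[:,:2],axis=0)[0]))
o=bot.get_obs();print(o['dq'].round(3))"
```

```text
scene [[552.0, -248.0], [534.0, -253.0], [501.0, -313.0], [540.0, -217.0]] 0.2611038684381852 bar
side [[548.0, -247.0], [539.0, -259.0], [555.0, -240.0], [457.0, -274.0]] 0.9389761144351434 bar
0.34341211547941486 0.4521261618468624
[-0.    -0.001  0.001 -0.     0.001  0.001]
```

```bash
python3 -c "
from plant import bot
print(bot.close_job())"
```

```text
the job is handed in; nothing more can be done
None
```

I turned the bezel to zero and handed the job in with the blank held still, hole up, about 81 cm above the bench, and nothing else visibly shifted. The hand-in returned no verdict. The close wrist view showed the pointer on the zero mark. After release I could only check it coarsely from the fixed cameras: the grip bar's angle averaged within about 0.03 rad of zero.

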